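# Find the blind hole on the test pin and hold the block hole-up

## Robot

A 7-joint arm with a two-finger parallel gripper is mounted at the origin on the work surface. World frame = base frame: x ahead of the robot, y to its left, z up, the work surface at z = 0. Lengths are in m, angles in rad, forces in N, time in s.
With the tool pointing down it reaches from about 0.4 to 0.85 m from the base axis. Payload 10.4 kg.
Tool frame: the origin (TCP) lies midway between the tips of the shut fingers; the grasp point (between the pads) lies 19 mm behind it; z points along the fingers, x is the direction in which the jaws open and shut, and the axes are right-handed (so a half turn about z gives the same grasp; the last joint's range is limited). The gripper opens to 85 mm and grips with 20 to 120 N. Pads are 22 mm wide; open, the fingers measure 114 mm over their backs; the gripper's body (76 mm by 85 mm) begins 54 mm behind the grasp point. The pads swing forward as they close: fully open they stand 13 mm farther back than shut.
Start: joints at [1.127, 0.332, -0.065, 1.46, 0.022, 1.35, -0.088], TCP at [0.255, -0.57, 0.231] pointing down, gripper open.
Joint ranges: [-2.6, 2.6], [-0.5, 2.12], [-1.47, 1.34], [0.16, 2.42], [-1.27, 4.41], [0.06, 2.06], [-2.6, 2.6]. Speed limits (rad/s): [2.22, 2.22, 2.79, 2.79, 3.14, 3.14, 3.14].

## Interface

Orientations are given as a 3x3 rotation matrix whose columns are the frame's x, y, z axes.
In Python, from workcell import * gives the robot as it stands.
- The arm moves only by the tool servo_tool, never from a script. Its argument "steps" is a list of rows, each an object of numbers: "rx", "ry", "rz": the turn, a rotation vector about the tool's x, y, z in degrees; "tx", "ty", "tz": the shift along the tool's x, y, z in mm; "gripper": the finger opening in mm, from 0 to 85.4. A call has exactly 8 rows; each row shifts and turns the pose as measured when the row begins, along the tool's axes as they then stand; what a row does not reach is not made up. A row lasts 1/12 s, in which the tool goes at most 41.7 mm and 7.16 degrees, less where a joint would pass 70% of its speed; a pose out of reach is approached as far as the arm can. A call with a gripper value outside its range is refused whole. The fingers move at their own pace and stop on an object; "force" is the grip in N (left out, the last holds). Time passes only in rows, so rows that do not move let the fingers close, or fill a call up. It gives the time, the measured TCP pose, the force and the opening at its end, in the units of the state.
- get_state(): the state, without advancing time (a new reading comes with each control period).
- grab_frame(name): name is "scene" or "top" or "wrist"; returns a dict with "color" (400x640x3 uint8, blue, green, red), "mtx" (3x3 intrinsics, pixels), "R" (3x3) and "t" (3): a world point X has camera coordinates R X + t. Camera axes: x right, y down, z forward; pixel columns grow to the right and rows downward; lengths in m; the calibration is good to about 2 mm. A picture is of the moment at which its call begins. There is no depth.
- job_done(): hands the job in, once; it reports no verdict.
The state is a dict: "time": time; "joint_positions": joint angles; "qd": joint speeds; "joint_torque": joint torques, N m; "tcp_pos": TCP position; "ee_rot": TCP orientation; "contact_force": force on the tool from outside, world axes, zero at the start; "ft_torque": the same for the moment, N m; "opening": finger opening in m.
Only numpy, scipy, OpenCV 4.12 (cv2) and the standard library are available. Lean on these libraries where they do the work, as an engineer would, in place of code of your own. Each camera call takes 0.05 s, during which the arm holds its last target.

## Task

The white block on the cork puck has a blind hole in one end only: pick it up, find the hole by feel by slipping that end over the level steel test pin, a good half of the hole's depth or more and without ramming it, and draw it off again. Then turn the block so that the hole faces straight up and finish while still holding it like that, steady in the gripper, 20 cm or more above the table and well away from the pin. Leave the pebbles and the other things on the bench where they are.

Things in the scene. Friction and masses are not known exactly. Their poses are not given: they have to be found in the camera images.
- block: White-painted wooden block, 60 long, 36 x 36 in section, about 60 g (40 to 90 g). It starts lying level on the small cork puck, overhanging it all round, its drilled end facing any way. Origin at the block's centre; its x axis runs along the length towards the drilled end. In the middle of that end (x = +30) is a round blind hole of 18 diameter, 32 deep; the other end is solid and plain
- block_mouth (a point): Centre of the hole's mouth, on the drilled end face of the block, 30 from the block's centre; axes as the block's
- puck: Cork puck fixed to the table, 30 diameter, 34 high, upright; the block starts centred on it. Origin at the centre of its underside, on the table
- pin: Fixed test pin: a blue base plate 70 x 80 x 12 with a 10 thick round steel rod that rises from it and bends into a level pin, 95 above the table (pin axis). Origin on the table under the upright rod; the base plate reaches 45 behind it and 25 ahead; the pin runs along this body's x axis, away from the robot's side. Nothing of it is higher than 100
- pin_tip (a point): Rounded free tip of the level test pin, 60 from the upright rod's centre line (55 of free pin); x axis points out of the tip along the pin, away from the upright
- pebble_a: Bystander, loose: honey-coloured river pebble, flat and round, 52 across, 24 high; origin under its middle on its underside
- pebble_b: Bystander, loose: dark river pebble, 44 across, 22 high; origin under its middle on its underside
- pebble_c: Bystander, loose: honey-coloured river pebble, 56 across, 26 high; origin under its middle on its underside
- offcut: Bystander, loose: brown wooden strip, 90 x 35 x 22; origin under its middle on its underside
- spatula: Bystander, loose: small spatula with a red handle and a steel blade 65 wide, 280 long, lying flat, x axis towards the blade; origin under its middle, at the front end of the handle, on the table
- jar: Bystander, loose: amber glass jar with a white lid, 64 across, 85 high; origin under its middle on its underside
- dish: Bystander, loose: blue ceramic dish, 100 across, 40 high; origin under its middle on its underside
Mind the look-alikes: they are no part of the job. Of the things that look like the pin, the middle-sized one is meant. Leave any pink or red look-alike of the block alone.

How it is judged:
On the way, in this order (a step that is already met when the one before it is completed fails the run):
1. with the block in the fingers, its drilled end is slipped at least 15 mm over the test pin (x of pin_tip in the frame of block_mouth between -0.036 and -0.015 m and y of pin_tip in the frame of block_mouth between -0.007 and 0.007 m and z of pin_tip in the frame of block_mouth between -0.007 and 0.007 m and contact force between the fingers and block above 1 N), for 0.2 s.
2. the block is drawn clear of the pin, still in the fingers (distance between block_mouth and pin_tip above 0.02 m and (x of pin_tip in the frame of block_mouth above 0.005 m or distance between block_mouth and pin_tip above 0.06 m) and contact force between block and pin below 0.1 N and contact force between the fingers and block above 1 N), for 0.1 s.
At the end, for the whole second after the job is handed in: Block in the fingers, drilled end up, hole axis within 0.30 rad of vertical, centre over 150 mm above the table, touching neither pin nor puck, hole mouth over 80 mm from the pin tip, still (under 30 mm/s and 0.2 rad/s) (angle between block's own x axis and vertical below 0.3 rad and height (world z) of block above 0.15 m and contact force between the fingers and block above 1 N and contact force between block and pin below 0.1 N and contact force between block and puck below 0.1 N and distance between block_mouth and pin_tip above 0.08 m and linear speed of block below 0.03 m/s and angular speed of block below 0.2 rad/s); the arm keeps its last pose, push and grip.
It fails at once if a bystander is shifted by more than 30 mm (distance of any of pebble_a, pebble_b, pebble_c, offcut, spatula, jar, dish from where it was at the start of the episode above 0.03 m).
It fails at once if the block is rammed against the pin with more than 40 N (contact force between block and pin above 40 N).
It also fails if it takes over 58 s, if anything falls off the work surface, if the arm or the gripper's body presses on something with over 40 N, if the wrist force passes 120 N, or if a joint passes its speed limit or range.

## Working session

There is one attempt and no reset: what is moved stays moved. The work goes in short steps, Python scripts to look and compute and a tool call to move; the robot and the scene stay as the last step left them, time stands still between calls to the robot, and variables do not carry over. Pictures are saved under pics/ and viewed, and the job is handed in when it is done.

Besides the shell and the picture viewer there is one more tool, called after "Emit:" as name(argument=value, ...) on one line, values as JSON. servo_tool: Moves the arm, as the interface text tells. Its arguments: {"type":"object","properties":{"steps":{"type":"array","items":{"type":"object","properties":{"rx":{"type":"number"},"ry":{"type":"number"},"rz":{"type":"number"},"tx":{"type":"number"},"ty":{"type":"number"},"tz":{"type":"number"},"gripper":{"type":"number"}}}},"force":{"type":"number"}},"required":["steps"]}

```bash
ls; mkdir -p pics; python3 - <<'E'
from workcell import *
import cv2,pickle
s=get_state();print(s)
d={}
for n in ["scene","top","wrist"]:
    f=grab_frame(n);d[n]=f;cv2.imwrite(f"pics/{n}0.png",f["color"]);print(n,f["mtx"].tolist(),f["R"].tolist(),f["t"])
pickle.dump(d,open("f0.pkl","wb"))
E
```

```text
pics
{'time': 0.0, 'joint_positions': array([ 1.1274104 ,  0.3328578 , -0.06471113,  1.46096226,  0.02162895,
        1.34990162, -0.08849209]), 'qd': array([-0.00042854,  0.00224733, -0.0002451 ,  0.00032938, -0.00078044,
        0.00068676,  0.0008994 ]), 'joint_torque': array([ 4.09001022e-04, -6.25449300e+01,  4.89083177e-02, -3.91602731e+01,
        1.61320885e-02,  1.00248758e-02, -2.97066435e-06]), 'tcp_pos': array([ 0.25513317, -0.57013246,  0.23051476]), 'ee_rot': array([[ 4.08519669e-01, -9.12749272e-01, -6.68254483e-04],
       [-9.12748397e-01, -4.08520205e-01,  1.26703873e-03],
       [-1.42948414e-03,  9.23379644e-05, -9.99998974e-01]]), 'contact_force': array([-0.83109954, -0.29182401, -0.44758861]), 'ft_torque': array([-0.03805488,  0.03549786, -0.00350723]), 'opening': 0.08541629994397995}
scene [[368.5027189522695, 0.0, 318.15180274589164], [0.0, 368.5027189522695, 201.0984878056092], [0.0, 0.0, 1.0]] [[0.42379420076191104, 0.9055579479974882, -0.019059858843965292], [0.5547183145124762, -0.2761238936849381, -0.7848841869223168], [-0.716020996162131, 0.3220565139146355, -0.6193492834420185]] [-0.20123915 -0.22680285  1.45278558]
top [[370.3433131919099, 0.0, 315.46785751648787], [0.0, 370.3433131919099, 197.64266685271042], [0.0, 0.0, 1.0]] [[0.018739849397212065, -0.9997413470296241, 0.012886313823665101], [-0.9975342707305191, -0.01956721608214836, -0.06739809176027085], [0.06763280833072949, -0.01159150957324743, -0.9976429422108449]] [-0.03176829  0.54114293  1.21809586]
wrist [[354.95615811799735, 0.0, 323.71407596586135], [0.0, 354.95615811799735, 206.2819293868747], [0.0, 0.0, 1.0]] [[0.40838363500002106, -0.9128093042432743, -0.001407391587826574], [-0.8679666409719, -0.3887977802649806, 0.3089825176623803], [-0.28258930769604274, -0.12496183476540293, -0.951066676436483]] [-0.62382153 -0.04050304  0.37938909]
```

View pics/scene0.png

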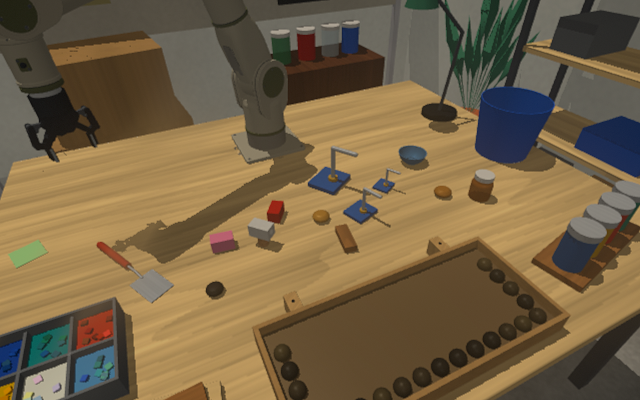

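View pics/top0.png

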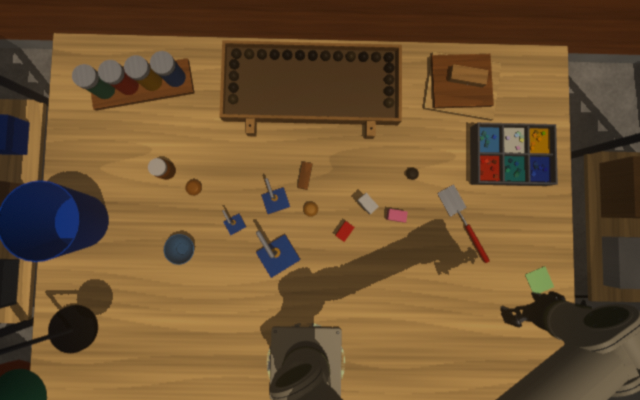

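View pics/wrist0.png

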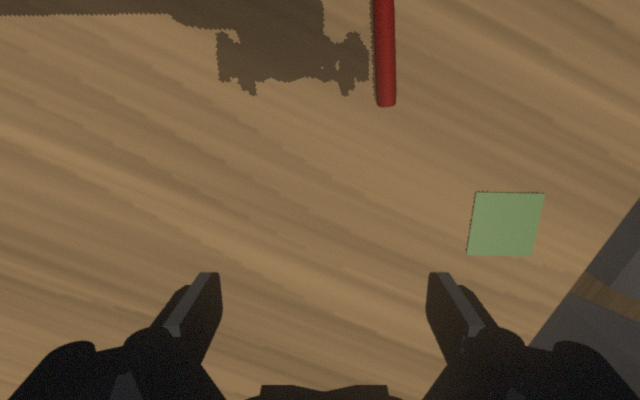

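```bash
python3 - <<'E'
import cv2,pickle,numpy as np
d=pickle.load(open("f0.pkl","rb"))
t=d["top"]["color"][160:285,200:420]; s=d["scene"]["color"][140:260,190:440]
a=cv2.resize(t,None,fx=3.2,fy=3.2,interpolation=cv2.INTER_CUBIC); b=cv2.resize(s,None,fx=3.2,fy=3.2,interpolation=cv2.INTER_CUBIC)
cv2.imwrite("pics/tc.png",np.clip(a*1.5,0,255));cv2.imwrite("pics/sc.png",np.clip(b*1.3,0,255))
E
```

```text
[ WARN:0@0.052] global loadsave.cpp:1063 imwrite_ Unsupported depth image for selected encoder is fallbacked to CV_8U.
```

View pics/tc.png

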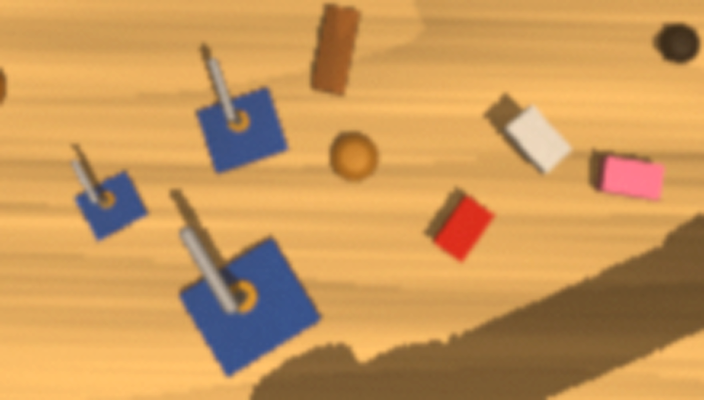

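View pics/sc.png

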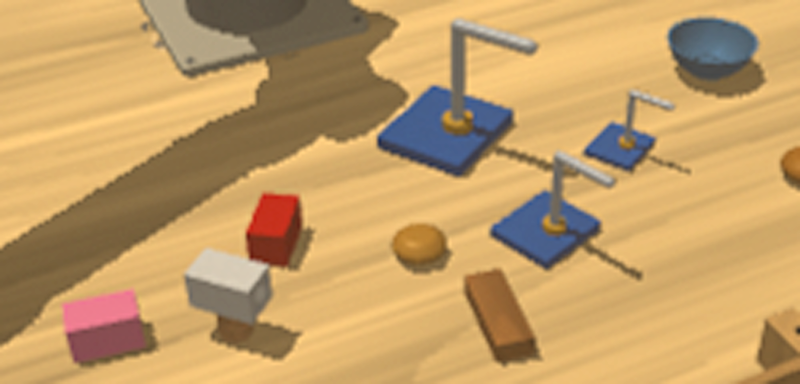

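Top-view candidates: the pins are at (275,253) large, (275,195) middle and (233,222) small, so the one at (275,195) is meant. The blocks are white (367,203), pink (397,215) and red (344,230). The white one stands on a cork puck and is meant; both enlarged crops confirm this.

```bash
cat > h.py <<'E'
import numpy as np,cv2,pickle
from scipy.optimize import least_squares
from scipy.spatial.transform import Rotation as Ro
def proj(f,X):
    X=np.atleast_2d(X);c=X@f["R"].T+f["t"];u=c@f["mtx"].T;return u[:,:2]/u[:,2:]
def ray(f,px,z):
    v=f["R"].T@np.linalg.inv(f["mtx"])@np.array([px[0],px[1],1.]);o=-f["R"].T@f["t"];return o+v*(z-o[2])/v[2]
def tri(obs):
    return least_squares(lambda X:np.concatenate([proj(f,X)[0]-p for f,p in obs]),[0.5,0,0.05])
E
python3 - <<'E'
from h import *
d=pickle.load(open("f0.pkl","rb"));T=d["top"];S=d["scene"]
tc=lambda x,y:(x/3.2+200-.35,y/3.2+160-.35); sc=lambda x,y:(x/3.2+190-.35,y/3.2+140-.35)
c=[ray(T,tc(*p),.07) for p in [(506,128),(533,107),(571,147),(547,174)]]
for p in c: print(p)
m=np.mean(c,0);print("blk",m, [np.linalg.norm(c[i]-c[(i+1)%4]) for i in range(4)]); 
for a,b in((0,1),(3,2)):pass
l=(c[2]+c[3]-c[0]-c[1]);print("yaw long",np.degrees(np.arctan2(l[1],l[0])))
# pin fit
for n,t,s in (("tip",(212,60),(612,183)),("elbow",(236,121),(559,157))):
    r=tri([(T,tc(*t)),(S,sc(*s))]);print(n,r.x,r.fun)
base=[ray(T,tc(*p),.012) for p in [(196,108),(269,87),(289,148),(219,173)]]
for p in base:print(p)
print([np.linalg.norm(base[i]-base[(i+1)%4]) for i in range(4)])
e=base[1]+base[0]-base[2]-base[3];print(np.degrees(np.arctan2(e[1],e[0])),np.mean(base,0))
for n,p in dict(pa=(310,209),pb=(411,173),off=(305,175),red=(344,230),pink=(397,215),pc=(194,187)).items(): print(n,ray(T,p,.02))
E
```

```text
[ 0.53437354 -0.15640301  0.07      ]
[ 0.55599423 -0.18327327  0.07      ]
[ 0.5165998  -0.22173902  0.07      ]
[ 0.48914502 -0.1979163   0.07      ]
blk [ 0.52402815 -0.1898329   0.07      ] [np.float64(0.03448861560981543), np.float64(0.05505937582580004), np.float64(0.03634952070191103), np.float64(0.0613919560329899)]
yaw long -136.61605726383704
tip [0.59379917 0.13615391 0.09766035] [-0.10977061 -0.06549534 -0.11097925  0.01126434]
elbow [0.53634646 0.11460089 0.09428416] [-1.09386018 -0.61167051 -1.13127022  0.09585827]
[0.55275662 0.16173403 0.012     ]
[0.57637303 0.08588685 0.012     ]
[0.51270851 0.06341348 0.012     ]
[0.48518156 0.13581749 0.012     ]
[np.float64(0.07943884272268194), np.float64(0.06751461946378857), np.float64(0.07746014328952294), np.float64(0.07237441689568604)]
20.23965126547523 [0.53175493 0.11171296 0.012     ]
pa [ 0.50332325 -0.00388638  0.02      ]
pb [ 0.63084675 -0.34086964  0.02      ]
off [0.61681448 0.01509239 0.02      ]
red [ 0.43580166 -0.11805829  0.02      ]
pink [ 0.48889332 -0.29422975  0.02      ]
pc [0.56910603 0.38339579 0.02      ]
```

```bash
cat >> h.py <<'E'
def down(psi):
    p=np.radians(psi);c,s=np.cos(p),np.sin(p);return np.array([[c,s,0],[s,-c,0],[0,0,-1.]])
def plan(s,pos,R):
    M=s["ee_rot"];print("t",round(s["time"],2),"tcp",s["tcp_pos"].round(4),"open",round(s["opening"]*1e3,1),"F",s["contact_force"].round(1))
    print("shift mm",(M.T@(np.array(pos)-s["tcp_pos"])*1e3).round(1),"rot deg",np.degrees(Ro.from_matrix(M.T@R).as_rotvec()).round(1))
E
python3 - <<'E'
from h import *
from workcell import *
d=pickle.load(open("f0.pkl","rb"));W=d["wrist"];S=d["scene"]
s=get_state();M=s["ee_rot"]
print("cam in tool",M.T@(-W["R"].T@W["t"]-s["tcp_pos"]), "axis in tool",M.T@W["R"][2]); print("scene cam",-S["R"].T@S["t"])
plan(s,[0.524,-0.19,0.2],down(-46.6))
a=S["color"][210:250,235:285];cv2.imwrite("pics/z.png",np.clip(cv2.resize(a,None,fx=14,fy=14,interpolation=cv2.INTER_CUBIC).astype(float)*1.4,0,255).astype('uint8'))
E
```

```text
cam in tool [-0.00052437 -0.0786403  -0.14174764] axis in tool [-3.66527092e-04  3.08929237e-01  9.51084955e-01]
scene cam [ 1.25132066 -0.34827103  0.71793215]
t 0.15 tcp [ 0.2552 -0.5702  0.2307] open 85.2 F [ 0.2 -0.5  0.5]
shift mm [-237.2 -400.7   30.9] rot deg [ -0.    0.1 -19.3]
```

View pics/z.png

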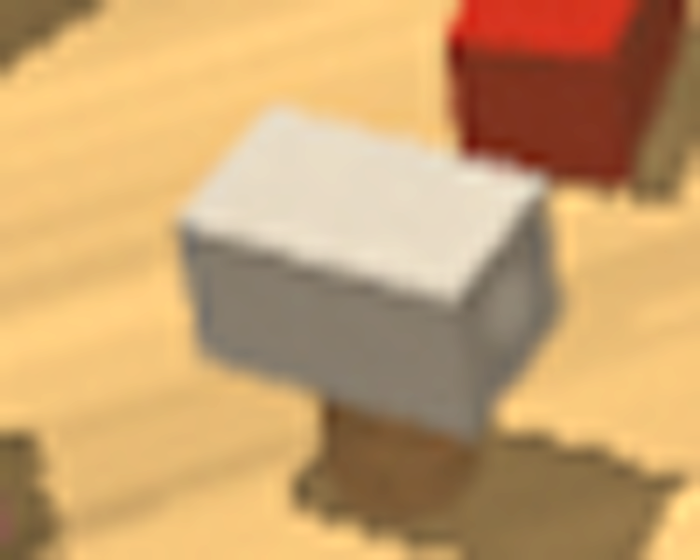

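The block's near-right end (scene about (271,231)) shows a round lighter patch, so the hole is probably at the +43° end. I will confirm that with the wrist camera and by feel. Moving over.

Emit:
servo_tool(steps=[{"tx":-20,"ty":-34,"gripper":85},{"tx":-20,"ty":-34},{"tx":-20,"ty":-34},{"tx":-20,"ty":-34},{"tx":-20,"ty":-34},{"tx":-20,"ty":-34},{"tx":-20,"ty":-34},{"tx":-20,"ty":-34}], force=40)

```text
$.steps[0]: bad value
```

```bash
python3 - <<'E'
from h import *
from workcell import *
f=grab_frame("wrist");pickle.dump(f,open("w1.pkl","wb"));cv2.imwrite("pics/w1.png",f["color"])
plan(get_state(),[0.524,-0.19,0.15],down(-46.6))
E
```

```text
t 0.2 tcp [ 0.2552 -0.5703  0.2308] open 85.4 F [-0.4  0.4 -0.5]
shift mm [-237.3 -400.7   81. ] rot deg [ -0.    0.1 -19.3]
```

View pics/w1.png

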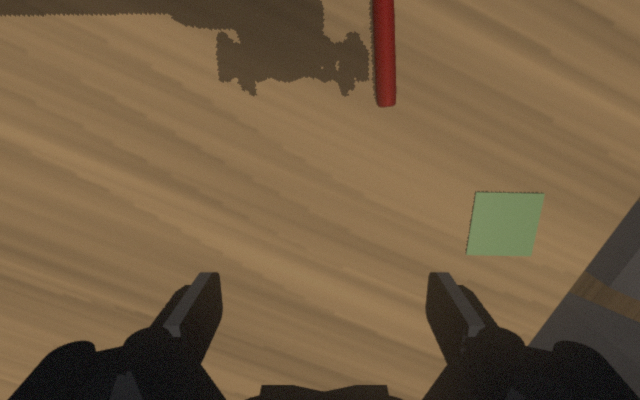

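The row was refused, so I'll give all keys.

Emit:
servo_tool(steps=[{"tx":-20,"ty":-34,"tz":0,"rx":0,"ry":0,"rz":0,"gripper":85},{"tx":-20,"ty":-34,"tz":0,"rx":0,"ry":0,"rz":0,"gripper":85},{"tx":-20,"ty":-34,"tz":0,"rx":0,"ry":0,"rz":0,"gripper":85},{"tx":-20,"ty":-34,"tz":0,"rx":0,"ry":0,"rz":0,"gripper":85},{"tx":-20,"ty":-34,"tz":0,"rx":0,"ry":0,"rz":0,"gripper":85},{"tx":-20,"ty":-34,"tz":0,"rx":0,"ry":0,"rz":0,"gripper":85},{"tx":-20,"ty":-34,"tz":0,"rx":0,"ry":0,"rz":0,"gripper":85},{"tx":-20,"ty":-34,"tz":0,"rx":0,"ry":0,"rz":0,"gripper":85}], force=40)

```text
time: 0.87
tcp_pos: [0.4372, -0.3116, 0.2276]
ee_rot: [[0.391, -0.92, -0.006], [-0.92, -0.391, -0.001], [-0.001, 0.006, -1.0]]
contact_force: [0.6, -0.9, -0.5]
opening: 0.0847
```

```bash
python3 - <<'E'
from h import *
from workcell import *
f=grab_frame("wrist");pickle.dump(f,open("w1.pkl","wb"));cv2.imwrite("pics/w1b.png",f["color"])
plan(get_state(),[0.524,-0.19,0.15],down(-46.6))
E
```

```text
t 0.92 tcp [ 0.4429 -0.3032  0.2278] open 85.0 F [ 4.7  8.2 -0.1]
shift mm [ -71.  -119.8   77.7] rot deg [  0.1   0.2 -19.8]
```

View pics/w1b.png

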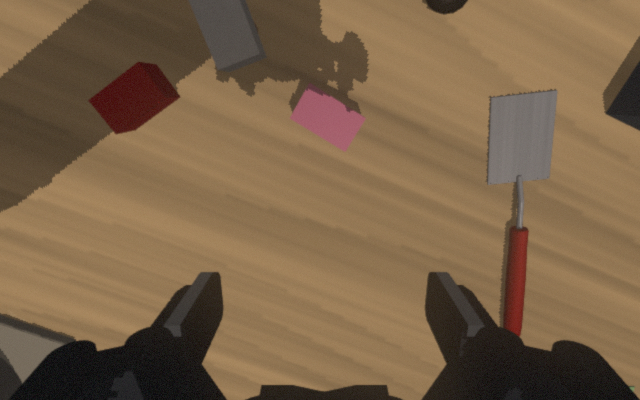

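Wrist view: white block (228,33), red (134,97), pink (328,118). Continuing to just short of the block.

Emit:
servo_tool(steps=[{"tx":-18,"ty":-22,"tz":0,"rx":0,"ry":0,"rz":0,"gripper":85},{"tx":-18,"ty":-22,"tz":0,"rx":0,"ry":0,"rz":0,"gripper":85},{"tx":-18,"ty":-20,"tz":0,"rx":0,"ry":0,"rz":0,"gripper":85},{"tx":-17,"ty":-15,"tz":0,"rx":0,"ry":0,"rz":0,"gripper":85},{"tx":0,"ty":0,"tz":0,"rx":0,"ry":0,"rz":-6.6,"gripper":85},{"tx":0,"ty":0,"tz":0,"rx":0,"ry":0,"rz":-6.6,"gripper":85},{"tx":0,"ty":0,"tz":0,"rx":0,"ry":0,"rz":-6.6,"gripper":85},{"tx":0,"ty":0,"tz":0,"rx":0,"ry":0,"rz":0,"gripper":85}])

```text
time: 1.58
tcp_pos: [0.4905, -0.1956, 0.2271]
ee_rot: [[0.705, -0.71, -0.004], [-0.71, -0.705, 0.004], [-0.005, 0.0, -1.0]]
contact_force: [0.2, 0.4, -0.5]
opening: 0.0849
```

```bash
python3 - <<'E'
from h import *
from workcell import *
f=grab_frame("wrist");pickle.dump(f,open("w2.pkl","wb"));cv2.imwrite("pics/w2.png",f["color"])
plan(get_state(),[0.524,-0.19,0.15],down(-46.6))
E
```

```text
t 1.63 tcp [ 0.4904 -0.1958  0.2271] open 85.1 F [0.2 0.3 0.6]
shift mm [ 19.8 -28.   77. ] rot deg [0.  0.3 1. ]
```

View pics/w2.png

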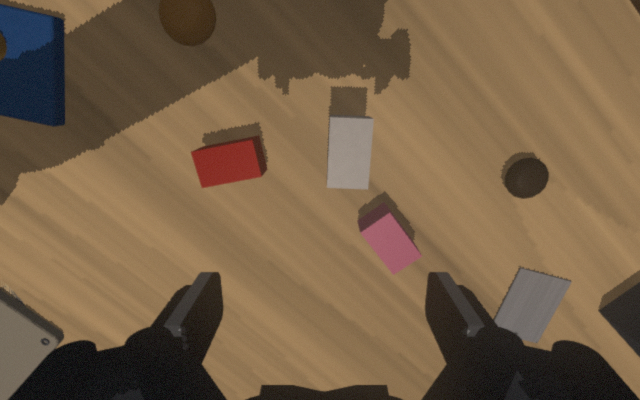

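Block top face corners are near (329,117), (372,118), (369,189) and (327,188). Refining its position.

```bash
python3 - <<'E'
from h import *
from workcell import *
f=pickle.load(open("w2.pkl","rb"))
c=f["color"];g=cv2.cvtColor(c,cv2.COLOR_BGR2HSV)
m=((g[...,1]<70)&(g[...,2]>115)).astype('uint8')
sub=np.zeros_like(m);sub[100:205,310:390]=m[100:205,310:390]
k=max(cv2.findContours(sub,0,1)[0],key=cv2.contourArea);r=cv2.minAreaRect(k);print(r)
P=np.array([ray(f,p,.07) for p in cv2.boxPoints(r)]);m=P.mean(0);print(P.round(4).tolist(),m)
e=[P[i+1]-P[i] for i in range(3)];print([(np.linalg.norm(v).round(4),np.degrees(np.arctan2(v[1],v[0])).round(1)) for v in e])
plan(get_state(),[m[0],m[1],0.15],down(-46.6))
E
```

```text
((349.4688415527344, 152.62344360351562), (43.8452262878418, 71.41079711914062), 2.8624050617218018)
[[0.4901, -0.1964, 0.07], [0.5348, -0.1559, 0.07], [0.5589, -0.1826, 0.07], [0.5156, -0.2249, 0.07]] [ 0.52484058 -0.1899616   0.07      ]
[(np.float64(0.0604), np.float64(42.1)), (np.float64(0.0359), np.float64(-48.0)), (np.float64(0.0605), np.float64(-135.7))]
t 1.63 tcp [ 0.4904 -0.1958  0.2271] open 85.1 F [0.2 0.3 0.6]
shift mm [ 20.4 -28.7  77. ] rot deg [0.  0.3 1. ]
```

Emit:
servo_tool(steps=[{"tx":20,"ty":-29,"tz":0,"rx":0,"ry":0.3,"rz":1.0,"gripper":85},{"tx":0,"ty":0,"tz":25,"rx":0,"ry":0,"rz":0,"gripper":85},{"tx":0,"ty":0,"tz":25,"rx":0,"ry":0,"rz":0,"gripper":85},{"tx":0,"ty":0,"tz":25,"rx":0,"ry":0,"rz":0,"gripper":85},{"tx":0,"ty":0,"tz":20,"rx":0,"ry":0,"rz":0,"gripper":85},{"tx":0,"ty":0,"tz":10,"rx":0,"ry":0,"rz":0,"gripper":85},{"tx":0,"ty":0,"tz":0,"rx":0,"ry":0,"rz":0,"gripper":85},{"tx":0,"ty":0,"tz":0,"rx":0,"ry":0,"rz":0,"gripper":85}])

```text
time: 2.3
tcp_pos: [0.5265, -0.1935, 0.1189]
ee_rot: [[0.657, -0.753, 0.002], [-0.753, -0.657, -0.002], [0.003, -0.0, -1.0]]
contact_force: [-0.5, -0.1, -0.2]
opening: 0.0851
```

```bash
python3 - <<'E'
from h import *
from workcell import *
f=grab_frame("wrist");pickle.dump(f,open("w3.pkl","wb"));cv2.imwrite("pics/w3.png",f["color"])
plan(get_state(),[0.525,-0.19,0.031],down(-46.8))
E
```

```text
t 2.35 tcp [ 0.5265 -0.1936  0.1192] open 85.0 F [-0.5 -0.3 -0.3]
shift mm [-4.  -1.2 88.2] rot deg [-0.  -0.2 -2.1]
```

View pics/w3.png

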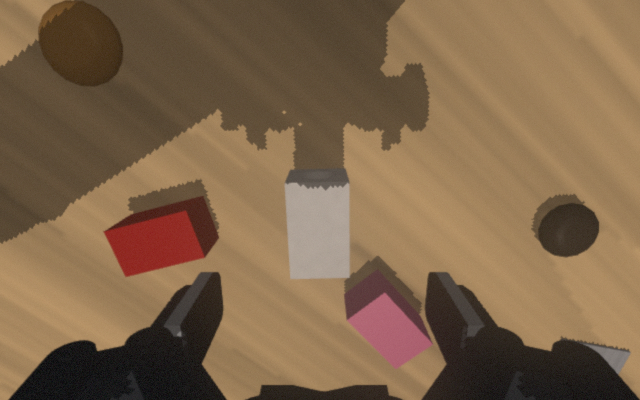

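The block's far end face (317,176) shows a rounded edge, which agrees with the hole being at the +43° end. Descending with the correction.

Emit:
servo_tool(steps=[{"tx":-4,"ty":-1,"tz":15,"rx":0,"ry":-0.2,"rz":-2.1,"gripper":85},{"tx":0,"ty":0,"tz":20,"rx":0,"ry":0,"rz":0,"gripper":85},{"tx":0,"ty":0,"tz":20,"rx":0,"ry":0,"rz":0,"gripper":85},{"tx":0,"ty":0,"tz":18,"rx":0,"ry":0,"rz":0,"gripper":85},{"tx":0,"ty":0,"tz":10,"rx":0,"ry":0,"rz":0,"gripper":85},{"tx":0,"ty":0,"tz":5,"rx":0,"ry":0,"rz":0,"gripper":85},{"tx":0,"ty":0,"tz":0,"rx":0,"ry":0,"rz":0,"gripper":85},{"tx":0,"ty":0,"tz":0,"rx":0,"ry":0,"rz":0,"gripper":85}])

```text
time: 3.02
tcp_pos: [0.5325, -0.1937, 0.0399]
ee_rot: [[0.68, -0.733, 0.017], [-0.733, -0.68, -0.007], [0.016, -0.007, -1.0]]
contact_force: [-0.8, 0.4, -0.5]
opening: 0.0852
```

```bash
python3 - <<'E'
from h import *
from workcell import *
f=grab_frame("wrist");pickle.dump(f,open("w4.pkl","wb"));cv2.imwrite("pics/w4.png",f["color"])
plan(get_state(),[0.525,-0.19,0.031],down(-46.8))
E
```

```text
t 3.07 tcp [ 0.5326 -0.1937  0.0401] open 85.2 F [ 0.5  0.4 -0.6]
shift mm [-8.   3.1  8.9] rot deg [-0.4 -1.  -0.4]
```

View pics/w4.png

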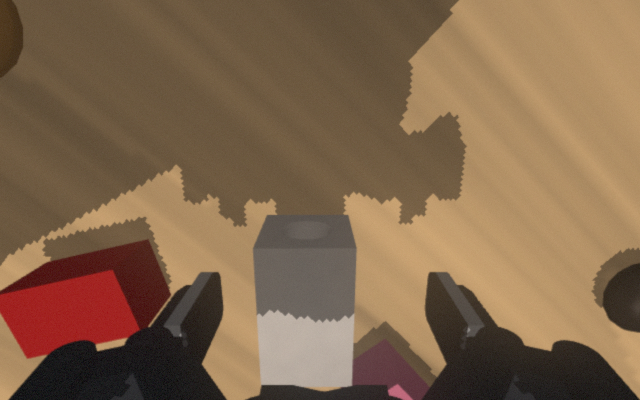

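The hole is plainly visible in the far end (307,230), so the drilled end is the +43° one (tool -y side). Correcting, then closing.

Emit:
servo_tool(steps=[{"tx":-4,"ty":1.5,"tz":4,"rx":-0.4,"ry":-1,"rz":-0.4,"gripper":85},{"tx":-4,"ty":1.5,"tz":4,"rx":0,"ry":0,"rz":0,"gripper":85},{"tx":0,"ty":0,"tz":0,"rx":0,"ry":0,"rz":0,"gripper":85},{"tx":0,"ty":0,"tz":0,"rx":0,"ry":0,"rz":0,"gripper":60},{"tx":0,"ty":0,"tz":0,"rx":0,"ry":0,"rz":0,"gripper":50},{"tx":0,"ty":0,"tz":0,"rx":0,"ry":0,"rz":0,"gripper":50},{"tx":0,"ty":0,"tz":0,"rx":0,"ry":0,"rz":0,"gripper":50},{"tx":0,"ty":0,"tz":0,"rx":0,"ry":0,"rz":0,"gripper":50}])

```text
time: 3.73
tcp_pos: [0.526, -0.1902, 0.0345]
ee_rot: [[0.685, -0.728, 0.002], [-0.728, -0.685, -0.0], [0.002, -0.002, -1.0]]
contact_force: [0.1, 0.6, 0.1]
opening: 0.0503
```

```bash
python3 - <<'E'
from h import *
from workcell import *
f=grab_frame("wrist");pickle.dump(f,open("w5.pkl","wb"));cv2.imwrite("pics/w5.png",f["color"])
plan(get_state(),[0.525,-0.19,0.031],down(-46.8))
E
```

```text
t 3.78 tcp [ 0.526  -0.1903  0.0345] open 49.8 F [-0.1 -0.  -0.9]
shift mm [-0.8  0.5  3.5] rot deg [-0.1 -0.1  0. ]
```

View pics/w5.png

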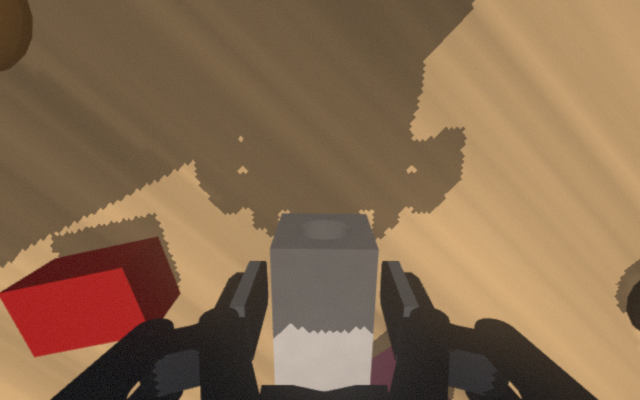

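The block is centred between the pads. Closing and lifting.

Emit:
servo_tool(steps=[{"tx":-0.8,"ty":0,"tz":3,"rx":0,"ry":0,"rz":0,"gripper":50},{"tx":0,"ty":0,"tz":0,"rx":0,"ry":0,"rz":0,"gripper":25},{"tx":0,"ty":0,"tz":0,"rx":0,"ry":0,"rz":0,"gripper":25},{"tx":0,"ty":0,"tz":0,"rx":0,"ry":0,"rz":0,"gripper":25},{"tx":0,"ty":0,"tz":0,"rx":0,"ry":0,"rz":0,"gripper":25},{"tx":0,"ty":0,"tz":0,"rx":0,"ry":0,"rz":0,"gripper":25},{"tx":0,"ty":0,"tz":-10,"rx":0,"ry":0,"rz":0,"gripper":25},{"tx":0,"ty":0,"tz":-15,"rx":0,"ry":0,"rz":0,"gripper":25}], force=60)

```text
time: 4.45
tcp_pos: [0.5235, -0.189, 0.0547]
ee_rot: [[0.685, -0.728, -0.002], [-0.728, -0.685, 0.002], [-0.003, 0.001, -1.0]]
contact_force: [-1.2, -0.5, -0.6]
opening: 0.0353
```

Emit:
servo_tool(steps=[{"tx":0,"ty":0,"tz":-25,"rx":0,"ry":0,"rz":0,"gripper":25},{"tx":0,"ty":0,"tz":-25,"rx":0,"ry":0,"rz":0,"gripper":25},{"tx":0,"ty":0,"tz":-25,"rx":0,"ry":0,"rz":0,"gripper":25},{"tx":0,"ty":0,"tz":-25,"rx":0,"ry":0,"rz":0,"gripper":25},{"tx":0,"ty":0,"tz":-25,"rx":0,"ry":0,"rz":0,"gripper":25},{"tx":0,"ty":0,"tz":-20,"rx":0,"ry":0,"rz":0,"gripper":25},{"tx":0,"ty":0,"tz":0,"rx":0,"ry":0,"rz":-6,"gripper":25},{"tx":0,"ty":0,"tz":0,"rx":0,"ry":0,"rz":-6,"gripper":25}])

```text
time: 5.12
tcp_pos: [0.5232, -0.188, 0.2142]
ee_rot: [[0.824, -0.566, 0.0], [-0.566, -0.824, 0.001], [-0.0, -0.001, -1.0]]
contact_force: [0.0, 0.3, -0.6]
opening: 0.0355
```

```bash
python3 - <<'E'
from h import *
from workcell import *
f=grab_frame("wrist");pickle.dump(f,open("w6.pkl","wb"));cv2.imwrite("pics/w6.png",f["color"])
s=get_state();print(s["joint_positions"].round(3))
p=np.array([0.594,0.136,0])+.09*np.array([.94,.342,0])
plan(s,[p[0],p[1],0.2],down(110))
E
```

```text
[ 0.642  0.221 -0.435  1.652  0.095  1.289 -0.404]
t 5.17 tcp [ 0.5235 -0.1881  0.2147] open 35.4 F [0.6 0.8 0.6]
shift mm [ -70.  -380.8   15.3] rot deg [ 0.00e+00 -1.00e-01 -1.44e+02]
```

View pics/w6.png

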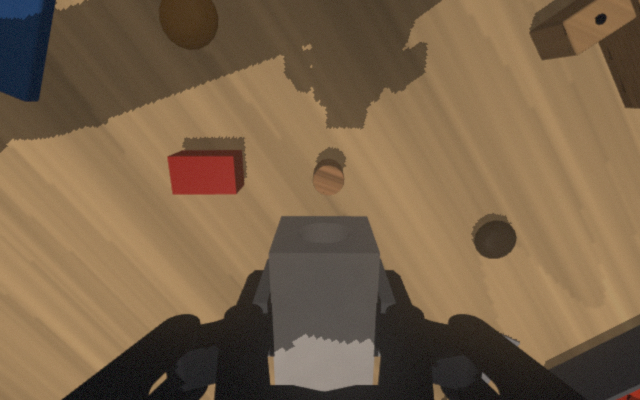

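The block is held level, hole forward at about (325,230), and the puck is empty. Moving to beyond the pin tip while turning.

Emit:
servo_tool(steps=[{"tx":-3,"ty":-24,"tz":0,"rx":0,"ry":0,"rz":-7,"gripper":25},{"tx":0,"ty":-24,"tz":0,"rx":0,"ry":0,"rz":-7,"gripper":25},{"tx":3,"ty":-24,"tz":0,"rx":0,"ry":0,"rz":-7,"gripper":25},{"tx":6,"ty":-23,"tz":0,"rx":0,"ry":0,"rz":-7,"gripper":25},{"tx":9,"ty":-22,"tz":0,"rx":0,"ry":0,"rz":-7,"gripper":25},{"tx":11,"ty":-21,"tz":0,"rx":0,"ry":0,"rz":-7,"gripper":25},{"tx":14,"ty":-20,"tz":0,"rx":0,"ry":0,"rz":-7,"gripper":25},{"tx":16,"ty":-18,"tz":0,"rx":0,"ry":0,"rz":-7,"gripper":25}])

```text
time: 5.83
tcp_pos: [0.612, -0.0184, 0.2172]
ee_rot: [[0.928, 0.372, -0.0], [0.372, -0.928, -0.003], [-0.002, 0.003, -1.0]]
contact_force: [-0.2, -0.3, -0.2]
opening: 0.036
```

```bash
python3 - <<'E'
from h import *
from workcell import *
f=grab_frame("wrist");pickle.dump(f,open("w7.pkl","wb"));cv2.imwrite("pics/w7.png",f["color"])
s=get_state();print(s["joint_positions"].round(3))
p=np.array([0.594,0.136,0])+.09*np.array([.94,.342,0])
plan(s,[p[0],p[1],0.2],down(110))
E
```

```text
[ 0.446  0.385 -0.646  1.487  0.234  1.347  0.18 ]
t 5.88 tcp [ 0.6131 -0.0124  0.2172] open 35.2 F [-2.6  4.8 -1.4]
shift mm [ 129.7 -139.9   17.3] rot deg [  0.   -0.  -87.3]
```

View pics/w7.png

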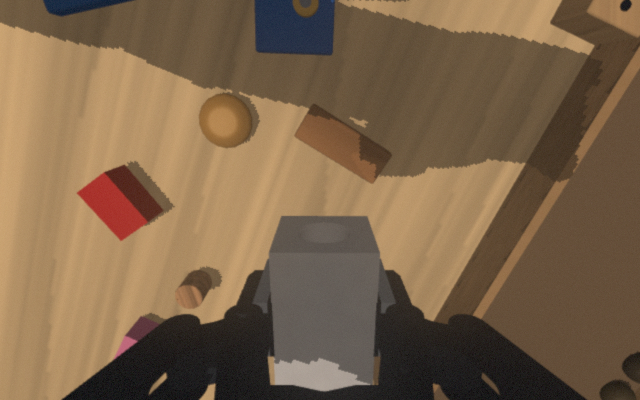

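Emit:
servo_tool(steps=[{"tx":14,"ty":-14,"tz":0,"rx":0,"ry":0,"rz":-7,"gripper":25},{"tx":15,"ty":-13,"tz":0,"rx":0,"ry":0,"rz":-7,"gripper":25},{"tx":16,"ty":-11,"tz":0,"rx":0,"ry":0,"rz":-7,"gripper":25},{"tx":18,"ty":-9,"tz":0,"rx":0,"ry":0,"rz":-7,"gripper":25},{"tx":19,"ty":-6,"tz":0,"rx":0,"ry":0,"rz":-7,"gripper":25},{"tx":20,"ty":-4,"tz":0,"rx":0,"ry":0,"rz":-7,"gripper":25},{"tx":20,"ty":-2,"tz":0,"rx":0,"ry":0,"rz":-7,"gripper":25},{"tx":20,"ty":0,"tz":0,"rx":0,"ry":0,"rz":-7,"gripper":25}])

```text
time: 6.55
tcp_pos: [0.6695, 0.1392, 0.2169]
ee_rot: [[0.198, 0.98, -0.005], [0.98, -0.198, -0.003], [-0.004, -0.004, -1.0]]
contact_force: [-0.1, 0.9, -0.7]
opening: 0.0355
```

```bash
python3 - <<'E'
from h import *
from workcell import *
s=get_state();print(s["joint_positions"].round(3))
p=np.array([0.594,0.136,0])+.09*np.array([.94,.342,0])
plan(s,[p[0],p[1],0.2],down(110))
E
```

```text
[ 0.246  0.598 -0.809  1.264  0.423  1.455  0.85 ]
t 6.55 tcp [0.6695 0.1392 0.2169] open 35.5 F [-0.1  0.9 -0.7]
shift mm [28.9  3.5 16.8] rot deg [ -0.3   0.2 -31.4]
```

Emit:
servo_tool(steps=[{"tx":9,"ty":1,"tz":0,"rx":0,"ry":0,"rz":-7,"gripper":25},{"tx":8,"ty":2,"tz":0,"rx":0,"ry":0,"rz":-7,"gripper":25},{"tx":6,"ty":3,"tz":0,"rx":0,"ry":0,"rz":-7,"gripper":25},{"tx":3,"ty":3,"tz":0,"rx":0,"ry":0,"rz":-7,"gripper":25},{"tx":0,"ty":0,"tz":0,"rx":0,"ry":0,"rz":-3,"gripper":25},{"tx":0,"ty":0,"tz":0,"rx":0,"ry":0,"rz":0,"gripper":25},{"tx":0,"ty":0,"tz":0,"rx":0,"ry":0,"rz":0,"gripper":25},{"tx":0,"ty":0,"tz":0,"rx":0,"ry":0,"rz":0,"gripper":25}])

```text
time: 7.22
tcp_pos: [0.6778, 0.1717, 0.2152]
ee_rot: [[-0.346, 0.938, -0.012], [0.938, 0.346, -0.002], [0.003, -0.012, -1.0]]
contact_force: [0.3, 0.8, -0.7]
opening: 0.0354
```

```bash
python3 - <<'E'
from h import *
from workcell import *
s=get_state();print(s["joint_positions"].round(3))
p=np.array([0.594,0.136,0])+.09*np.array([.94,.342,0])
d={}
for n in ["wrist","top","scene"]:
    f=grab_frame(n);d[n]=f;cv2.imwrite(f"pics/{n}8.png",f["color"])
pickle.dump((s,d),open("f8.pkl","wb"))
plan(s,[p[0],p[1],0.2],down(110))
E
```

```text
[ 0.226  0.67  -0.897  1.205  0.503  1.5    1.33 ]
t 7.22 tcp [0.6778 0.1717 0.2152] open 35.4 F [ 0.3  0.8 -0.7]
shift mm [-4.9 -0.8 15.2] rot deg [-0.7 -0.1  0.3]
```

View pics/wrist8.png

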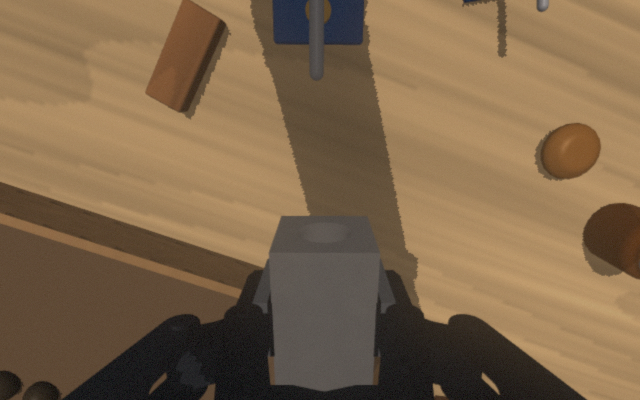

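View pics/scene8.png

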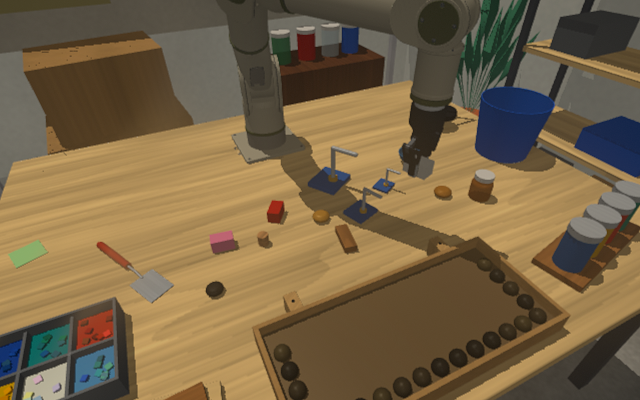

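```bash
python3 - <<'E'
from h import *
s,d=pickle.load(open("f8.pkl","rb"));f=d["wrist"]["color"]
a=cv2.resize(f[0:100,270:370],None,fx=4,fy=4,interpolation=cv2.INTER_CUBIC)
b=cv2.resize(f[205:305,260:395],None,fx=4,fy=4,interpolation=cv2.INTER_CUBIC)
o=np.zeros((400,400+540,3),'uint8');o[:,:400]=a;o[:,400:]=b
cv2.imwrite("pics/c8.png",np.clip(o[:, :800].astype(float)*1.5,0,255).astype('uint8'))
E
```

```text
(no output)
```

View pics/c8.png

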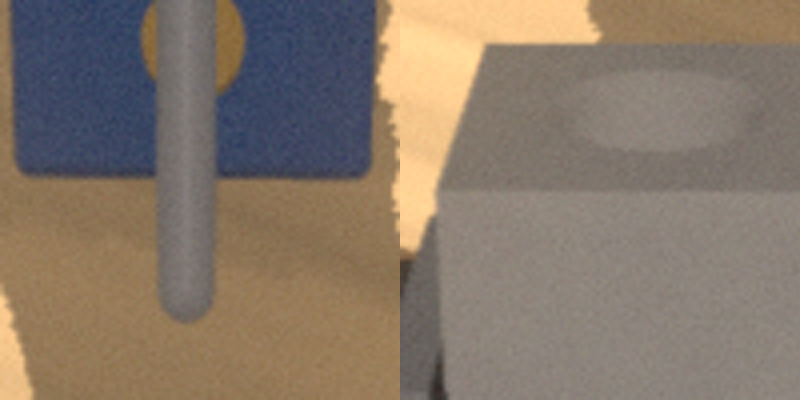

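```bash
python3 - <<'E'
from h import *
s,d=pickle.load(open("f8.pkl","rb"));f=d["wrist"];M=s["ee_rot"];o=s["tcp_pos"]
c=lambda x,y:(x-.35,y-.35)
tip=ray(f,c(316.5,79.5),.095);up=ray(f,c(317,2),.095);v=tip-up;print("tip",tip,"up",up,"yaw",np.degrees(np.arctan2(v[1],v[0])))
for n in("top","scene"): print(n,proj(d[n],tip))
L=lambda X:M.T@(X-o)*1e3
# mouth: intersect pixel rays with plane tool y=-30+dy; use known width/heights
def rp(px):
    r=M.T@f["R"].T@np.linalg.inv(f["mtx"])@np.array([*c(*px),1]); q=M.T@(-f["R"].T@f["t"]-o); return q*1e3,r
for ypl in(-26,-28,-30,-32,-34):
    print(ypl,[ (q+r*(ypl-q[1])/r[1]).round(1).tolist() for q,r in map(rp,[(324.5,232.5),(281.2,215.7),(366.5,215.7),(269.5,252.5),(378,252.5)])])
print("tip in tool",L(tip),"pin dir in tool",M.T@v/np.linalg.norm(v))
E
```

```text
tip [0.59580498 0.13657119 0.095     ] up [0.5504911  0.12052167 0.095     ] yaw 19.5034158126582
top [[265.77738419 177.79764089]]
scene [[381.23350159 197.97450509]]
-26 [[0.6, -26.0, -10.2], [-19.0, -26.0, 10.0], [19.7, -26.0, 10.0], [-18.6, -26.0, -28.8], [19.3, -26.0, -28.8]]
-28 [[0.6, -28.0, -15.2], [-18.2, -28.0, 4.3], [19.0, -28.0, 4.3], [-17.9, -28.0, -33.0], [18.6, -28.0, -33.1]]
-30 [[0.6, -30.0, -20.1], [-17.5, -30.0, -1.4], [18.3, -30.0, -1.4], [-17.2, -30.0, -37.3], [17.9, -30.0, -37.3]]
-32 [[0.6, -32.0, -25.1], [-16.8, -32.0, -7.1], [17.5, -32.0, -7.1], [-16.4, -32.0, -41.5], [17.2, -32.0, -41.5]]
-34 [[0.6, -34.0, -30.0], [-16.0, -34.0, -12.8], [16.8, -34.0, -12.8], [-15.7, -34.0, -45.8], [16.5, -34.0, -45.8]]
tip in tool [ -4.7977008  -87.6869515  121.26486044] pin dir in tool [-0.01327686  0.99984176 -0.01184008]
```

```bash
cat >> h.py <<'E'
TIP=np.array([.5955,.1363,.095]);MT=np.array([.0005,-.030,-.020]);YAW=19.8
def goal(dist,psi=90+YAW):
    R=down(psi);y=np.radians(YAW);return TIP+dist*np.array([np.cos(y),np.sin(y),0])-R@MT,R
def where(s):
    m=s["tcp_pos"]+s["ee_rot"]@MT;y=np.radians(YAW);v=m-TIP;a=np.array([np.cos(y),np.sin(y),0]);l=np.array([-np.sin(y),np.cos(y),0])
    print("mouth: ahead %.1f left %.1f up %.1f mm"%tuple(1e3*np.array([v@a,v@l,v[2]])))
E
python3 - <<'E'
from h import *
from workcell import *
s=get_state();where(s);plan(s,*goal(.02));plan(s,*goal(.035))
E
```

```text
mouth: ahead 59.8 left 5.4 up 140.7 mm
t 7.37 tcp [0.678  0.1716 0.2154] open 35.8 F [-0.5 -0.1 -0.9]
shift mm [ -5.7 -38.  140.8] rot deg [-0.7 -0.1  0.5]
t 7.37 tcp [0.678  0.1716 0.2154] open 35.8 F [-0.5 -0.1 -0.9]
shift mm [ -5.9 -23.  140.7] rot deg [-0.7 -0.1  0.5]
```

Emit:
servo_tool(steps=[{"tx":-5.7,"ty":-5,"tz":15,"rx":-0.7,"ry":-0.1,"rz":0.5,"gripper":25},{"tx":0,"ty":-3,"tz":25,"rx":0,"ry":0,"rz":0,"gripper":25},{"tx":0,"ty":-3,"tz":25,"rx":0,"ry":0,"rz":0,"gripper":25},{"tx":0,"ty":-3,"tz":25,"rx":0,"ry":0,"rz":0,"gripper":25},{"tx":0,"ty":-3,"tz":20,"rx":0,"ry":0,"rz":0,"gripper":25},{"tx":0,"ty":-3,"tz":15,"rx":0,"ry":0,"rz":0,"gripper":25},{"tx":0,"ty":0,"tz":0,"rx":0,"ry":0,"rz":0,"gripper":25},{"tx":0,"ty":0,"tz":0,"rx":0,"ry":0,"rz":0,"gripper":25}])

```text
time: 8.03
tcp_pos: [0.6616, 0.1576, 0.0882]
ee_rot: [[-0.328, 0.945, 0.006], [0.945, 0.328, 0.0], [-0.002, 0.006, -1.0]]
contact_force: [-0.8, 0.5, -1.5]
opening: 0.0354
```

```bash
python3 - <<'E'
from h import *
from workcell import *
s=get_state();where(s);plan(s,*goal(.015));print(s["joint_positions"].round(3))
f=grab_frame("wrist");pickle.dump((s,f),open("f9.pkl","wb"))
cv2.imwrite("pics/w9.png",f["color"])
E
```

```text
mouth: ahead 39.3 left -1.5 up 13.0 mm
t 8.03 tcp [0.6616 0.1576 0.0882] open 35.4 F [-0.8  0.5 -1.5]
shift mm [  1.6 -24.5  13. ] rot deg [ 0.3  0.1 -0.6]
[ 0.276  0.715 -0.864  1.428  0.556  1.246  1.265]
```

View pics/w9.png

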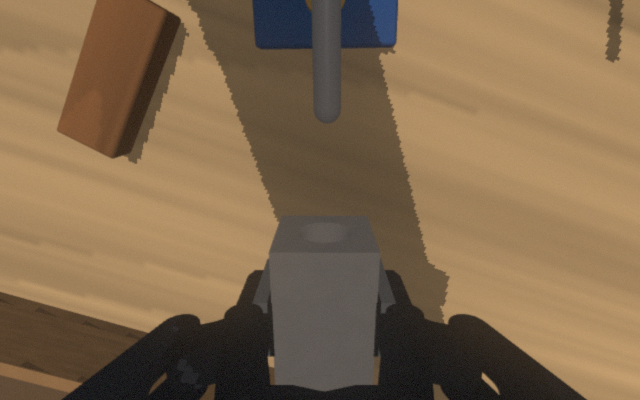

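Emit:
servo_tool(steps=[{"tx":1.6,"ty":0,"tz":6,"rx":0.3,"ry":0.1,"rz":-0.6,"gripper":25},{"tx":0,"ty":0,"tz":6,"rx":0,"ry":0,"rz":0,"gripper":25},{"tx":0,"ty":-5,"tz":1,"rx":0,"ry":0,"rz":0,"gripper":25},{"tx":0,"ty":-6,"tz":0,"rx":0,"ry":0,"rz":0,"gripper":25},{"tx":0,"ty":-6,"tz":0,"rx":0,"ry":0,"rz":0,"gripper":25},{"tx":0,"ty":-5,"tz":0,"rx":0,"ry":0,"rz":0,"gripper":25},{"tx":0,"ty":0,"tz":0,"rx":0,"ry":0,"rz":0,"gripper":25},{"tx":0,"ty":0,"tz":0,"rx":0,"ry":0,"rz":0,"gripper":25}])

```text
time: 8.75
tcp_pos: [0.6405, 0.1522, 0.0791]
ee_rot: [[-0.338, 0.941, 0.006], [0.941, 0.338, 0.002], [-0.001, 0.006, -1.0]]
contact_force: [-0.5, 0.5, -1.8]
opening: 0.0357
```

```bash
python3 - <<'E'
from h import *
from workcell import *
s=get_state();where(s);plan(s,*goal(.0))
f=grab_frame("wrist");g=grab_frame("scene");t=grab_frame("top");pickle.dump((s,f,g),open("f10.pkl","wb"))
a=cv2.resize(f["color"][70:270,220:420],None,fx=2,fy=2,interpolation=cv2.INTER_CUBIC)
b=cv2.resize(g["color"][160:230,340:410],(400,400),interpolation=cv2.INTER_CUBIC)
cv2.imwrite("pics/c10.png",np.clip(np.hstack([a,b]).astype(float)*1.4,0,255).astype('uint8'))
r=ray(f,(0,0),.095)
E
```

```text
mouth: ahead 17.5 left 0.2 up 3.9 mm
t 8.75 tcp [0.6405 0.1522 0.0791] open 35.7 F [-0.5  0.5 -1.8]
shift mm [ -0.2 -17.7   3.9] rot deg [ 0.4  0.  -0. ]
```

View pics/c10.png

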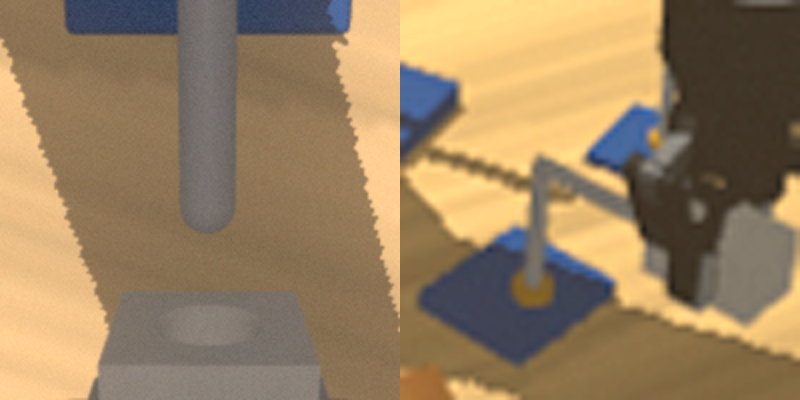

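Pin tip (crop 208,230) lines up with the hole (210,325). Lowering 4 mm and advancing gently.

Emit:
servo_tool(steps=[{"tx":0,"ty":0,"tz":3,"rx":0.4,"ry":0,"rz":0,"gripper":25},{"tx":0,"ty":0,"tz":1.5,"rx":0,"ry":0,"rz":0,"gripper":25},{"tx":0,"ty":-4,"tz":0.5,"rx":0,"ry":0,"rz":0,"gripper":25},{"tx":0,"ty":-4,"tz":0,"rx":0,"ry":0,"rz":0,"gripper":25},{"tx":0,"ty":-3,"tz":0,"rx":0,"ry":0,"rz":0,"gripper":25},{"tx":0,"ty":0,"tz":0,"rx":0,"ry":0,"rz":0,"gripper":25},{"tx":0,"ty":0,"tz":0,"rx":0,"ry":0,"rz":0,"gripper":25},{"tx":0,"ty":0,"tz":0,"rx":0,"ry":0,"rz":0,"gripper":25}])

```text
time: 9.57
tcp_pos: [0.6294, 0.1486, 0.0729]
ee_rot: [[-0.338, 0.941, -0.002], [0.941, 0.338, -0.0], [0.0, -0.002, -1.0]]
contact_force: [0.0, 0.0, 0.2]
opening: 0.0357
```

```bash
python3 - <<'E'
from h import *
from workcell import *
s=get_state();where(s);plan(s,*goal(-.005))
f=grab_frame("wrist")
a=cv2.resize(f["color"][70:270,220:420],None,fx=2,fy=2,interpolation=cv2.INTER_CUBIC)
cv2.imwrite("pics/c11.png",np.clip(a.astype(float)*1.4,0,255).astype('uint8'))
E
```

```text
mouth: ahead 6.1 left 0.6 up -2.0 mm
t 9.57 tcp [0.6294 0.1486 0.0729] open 35.7 F [0.  0.  0.2]
shift mm [ -0.6 -11.   -2.1] rot deg [-0.1 -0.  -0. ]
```

View pics/c11.png

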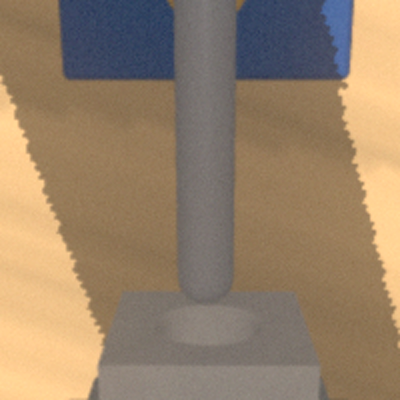

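Emit:
servo_tool(steps=[{"tx":-0.8,"ty":0,"tz":-2,"rx":0,"ry":0,"rz":0,"gripper":25},{"tx":0,"ty":0,"tz":0,"rx":0,"ry":0,"rz":0,"gripper":25},{"tx":0,"ty":-3,"tz":0,"rx":0,"ry":0,"rz":0,"gripper":25},{"tx":0,"ty":-3,"tz":0,"rx":0,"ry":0,"rz":0,"gripper":25},{"tx":0,"ty":-3,"tz":0,"rx":0,"ry":0,"rz":0,"gripper":25},{"tx":0,"ty":-3,"tz":0,"rx":0,"ry":0,"rz":0,"gripper":25},{"tx":0,"ty":0,"tz":0,"rx":0,"ry":0,"rz":0,"gripper":25},{"tx":0,"ty":0,"tz":0,"rx":0,"ry":0,"rz":0,"gripper":25}])

```text
time: 10.28
tcp_pos: [0.6174, 0.1433, 0.0754]
ee_rot: [[-0.338, 0.941, -0.001], [0.941, 0.338, -0.0], [0.0, -0.001, -1.0]]
contact_force: [0.7, 0.0, -1.0]
opening: 0.0355
```

```bash
python3 - <<'E'
from h import *
from workcell import *
s=get_state();where(s);plan(s,*goal(-.023))
f=grab_frame("wrist")
a=cv2.resize(f["color"][70:270,220:420],None,fx=2,fy=2,interpolation=cv2.INTER_CUBIC)
cv2.imwrite("pics/c12.png",np.clip(a.astype(float)*1.4,0,255).astype('uint8'))
E
```

```text
mouth: ahead -7.0 left -0.3 up 0.5 mm
t 10.28 tcp [0.6174 0.1433 0.0754] open 35.5 F [ 0.7  0.  -1. ]
shift mm [  0.3 -15.9   0.5] rot deg [-0.1 -0.  -0. ]
```

View pics/c12.png

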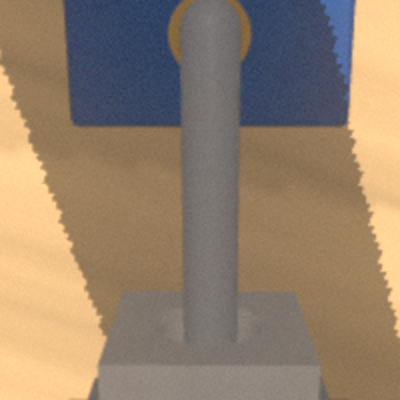

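The pin is inside the hole with no contact force. Advancing 17 mm.

Emit:
servo_tool(steps=[{"tx":0,"ty":-3,"tz":0.3,"rx":0,"ry":0,"rz":0,"gripper":25},{"tx":0,"ty":-4,"tz":0,"rx":0,"ry":0,"rz":0,"gripper":25},{"tx":0,"ty":-4,"tz":0,"rx":0,"ry":0,"rz":0,"gripper":25},{"tx":0,"ty":-3,"tz":0,"rx":0,"ry":0,"rz":0,"gripper":25},{"tx":0,"ty":-2,"tz":0,"rx":0,"ry":0,"rz":0,"gripper":25},{"tx":0,"ty":-1,"tz":0,"rx":0,"ry":0,"rz":0,"gripper":25},{"tx":0,"ty":0,"tz":0,"rx":0,"ry":0,"rz":0,"gripper":25},{"tx":0,"ty":0,"tz":0,"rx":0,"ry":0,"rz":0,"gripper":25}])

```text
time: 11.0
tcp_pos: [0.5995, 0.1369, 0.0751]
ee_rot: [[-0.338, 0.941, -0.001], [0.941, 0.338, -0.0], [-0.0, -0.001, -1.0]]
contact_force: [0.4, 0.1, 0.0]
opening: 0.0356
```

```bash
python3 - <<'E'
from h import *
from workcell import *
s=get_state();where(s);plan(s,*goal(-.023))
f=grab_frame("wrist")
a=cv2.resize(f["color"][70:270,220:420],None,fx=2,fy=2,interpolation=cv2.INTER_CUBIC)
cv2.imwrite("pics/c13.png",np.clip(a.astype(float)*1.4,0,255).astype('uint8'))
E
```

```text
mouth: ahead -26.0 left -0.3 up 0.2 mm
t 11.0 tcp [0.5995 0.1369 0.0751] open 35.6 F [0.4 0.1 0. ]
shift mm [0.3 3.  0.1] rot deg [-0.1  0.  -0. ]
```

View pics/c13.png

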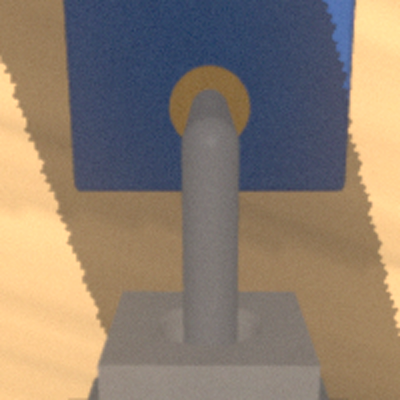

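The pin is about 26 mm into the hole, with about 0 N of force. Holding briefly, then drawing off.

Emit:
servo_tool(steps=[{"tx":0,"ty":0,"tz":0,"rx":0,"ry":0,"rz":0,"gripper":25},{"tx":0,"ty":0,"tz":0,"rx":0,"ry":0,"rz":0,"gripper":25},{"tx":0,"ty":5,"tz":0,"rx":0,"ry":0,"rz":0,"gripper":25},{"tx":0,"ty":8,"tz":0,"rx":0,"ry":0,"rz":0,"gripper":25},{"tx":0,"ty":8,"tz":0,"rx":0,"ry":0,"rz":0,"gripper":25},{"tx":0,"ty":8,"tz":0,"rx":0,"ry":0,"rz":0,"gripper":25},{"tx":0,"ty":8,"tz":0,"rx":0,"ry":0,"rz":0,"gripper":25},{"tx":0,"ty":8,"tz":0,"rx":0,"ry":0,"rz":0,"gripper":25}])

```text
time: 11.72
tcp_pos: [0.6462, 0.1532, 0.0749]
ee_rot: [[-0.337, 0.941, -0.001], [0.941, 0.337, -0.001], [-0.0, -0.001, -1.0]]
contact_force: [-0.1, -1.0, -0.6]
opening: 0.0355
```

Emit:
servo_tool(steps=[{"tx":0,"ty":8,"tz":0,"rx":0,"ry":0,"rz":0,"gripper":25},{"tx":0,"ty":8,"tz":0,"rx":0,"ry":0,"rz":0,"gripper":25},{"tx":0,"ty":8,"tz":0,"rx":0,"ry":0,"rz":0,"gripper":25},{"tx":0,"ty":8,"tz":0,"rx":0,"ry":0,"rz":0,"gripper":25},{"tx":0,"ty":0,"tz":0,"rx":0,"ry":0,"rz":0,"gripper":25},{"tx":0,"ty":0,"tz":-15,"rx":0,"ry":0,"rz":0,"gripper":25},{"tx":0,"ty":0,"tz":-25,"rx":0,"ry":0,"rz":0,"gripper":25},{"tx":0,"ty":0,"tz":-30,"rx":0,"ry":0,"rz":0,"gripper":25}])

```text
time: 12.38
tcp_pos: [0.6793, 0.1663, 0.1389]
ee_rot: [[-0.338, 0.941, -0.013], [0.941, 0.338, -0.002], [0.003, -0.012, -1.0]]
contact_force: [0.6, -0.0, -0.2]
opening: 0.0354
```

Emit:
servo_tool(steps=[{"tx":0,"ty":0,"tz":-30,"rx":0,"ry":0,"rz":0,"gripper":25},{"tx":0,"ty":0,"tz":-30,"rx":0,"ry":0,"rz":0,"gripper":25},{"tx":0,"ty":0,"tz":-30,"rx":0,"ry":0,"rz":0,"gripper":25},{"tx":0,"ty":0,"tz":-30,"rx":0,"ry":0,"rz":0,"gripper":25},{"tx":0,"ty":0,"tz":-30,"rx":0,"ry":0,"rz":0,"gripper":25},{"tx":0,"ty":0,"tz":-30,"rx":0,"ry":0,"rz":0,"gripper":25},{"tx":0,"ty":0,"tz":-20,"rx":0,"ry":0,"rz":0,"gripper":25},{"tx":0,"ty":0,"tz":0,"rx":0,"ry":0,"rz":0,"gripper":25}])

```text
time: 13.05
tcp_pos: [0.6782, 0.1675, 0.3652]
ee_rot: [[-0.34, 0.94, -0.003], [0.94, 0.34, 0.004], [0.005, -0.002, -1.0]]
contact_force: [-0.7, -0.0, -0.9]
opening: 0.0353
```

```bash
python3 - <<'E'
from h import *
from workcell import *
s=get_state();where(s);plan(s,s["tcp_pos"],down(-75));print(s["joint_positions"].round(3))
E
```

```text
mouth: ahead 58.4 left 1.7 up 290.3 mm
t 13.05 tcp [0.6782 0.1675 0.3652] open 35.3 F [-0.7 -0.  -0.9]
shift mm [0. 0. 0.] rot deg [   0.4   -0.2 -175.1]
[ 0.162  0.621 -0.906  0.932  0.481  1.769  1.378]
```

Drawn off cleanly and lifted. Now yawing about 185° so the hole faces outward.

Emit:
servo_tool(steps=[{"tx":0,"ty":0,"tz":0,"rx":0,"ry":0,"rz":7,"gripper":25},{"tx":0,"ty":0,"tz":0,"rx":0,"ry":0,"rz":7,"gripper":25},{"tx":0,"ty":0,"tz":0,"rx":0,"ry":0,"rz":7,"gripper":25},{"tx":0,"ty":0,"tz":0,"rx":0,"ry":0,"rz":7,"gripper":25},{"tx":0,"ty":0,"tz":0,"rx":0,"ry":0,"rz":7,"gripper":25},{"tx":0,"ty":0,"tz":0,"rx":0,"ry":0,"rz":7,"gripper":25},{"tx":0,"ty":0,"tz":0,"rx":0,"ry":0,"rz":7,"gripper":25},{"tx":0,"ty":0,"tz":0,"rx":0,"ry":0,"rz":7,"gripper":25}])

```text
time: 13.72
tcp_pos: [0.6747, 0.1692, 0.3724]
ee_rot: [[0.606, 0.796, 0.001], [0.796, -0.606, 0.008], [0.007, -0.005, -1.0]]
contact_force: [-0.0, 1.0, -0.8]
opening: 0.0355
```

Emit:
servo_tool(steps=[{"tx":0,"ty":0,"tz":0,"rx":0,"ry":0,"rz":7,"gripper":25},{"tx":0,"ty":0,"tz":0,"rx":0,"ry":0,"rz":7,"gripper":25},{"tx":0,"ty":0,"tz":0,"rx":0,"ry":0,"rz":7,"gripper":25},{"tx":0,"ty":0,"tz":0,"rx":0,"ry":0,"rz":7,"gripper":25},{"tx":0,"ty":0,"tz":0,"rx":0,"ry":0,"rz":7,"gripper":25},{"tx":0,"ty":0,"tz":0,"rx":0,"ry":0,"rz":7,"gripper":25},{"tx":0,"ty":0,"tz":0,"rx":0,"ry":0,"rz":7,"gripper":25},{"tx":0,"ty":0,"tz":0,"rx":0,"ry":0,"rz":7,"gripper":25}])

```text
time: 14.38
tcp_pos: [0.6704, 0.17, 0.3748]
ee_rot: [[0.997, -0.08, -0.002], [-0.08, -0.997, 0.01], [-0.003, -0.01, -1.0]]
contact_force: [0.9, 0.3, -1.5]
opening: 0.0352
```

```bash
python3 - <<'E'
from h import *
from workcell import *
s=get_state();plan(s,s["tcp_pos"],down(-75));print(s["joint_positions"].round(3))
E
```

```text
t 14.38 tcp [0.6704 0.17   0.3748] open 35.2 F [ 0.9  0.3 -1.5]
shift mm [0. 0. 0.] rot deg [-0.4  0.5 70.4]
[ 0.024  0.53  -0.597  0.95   0.282  1.731 -0.539]
```

Emit:
servo_tool(steps=[{"tx":0,"ty":0,"tz":0,"rx":0,"ry":0,"rz":7,"gripper":25},{"tx":0,"ty":0,"tz":0,"rx":0,"ry":0,"rz":7,"gripper":25},{"tx":0,"ty":0,"tz":0,"rx":0,"ry":0,"rz":7,"gripper":25},{"tx":0,"ty":0,"tz":0,"rx":0,"ry":0,"rz":7,"gripper":25},{"tx":0,"ty":0,"tz":0,"rx":0,"ry":0,"rz":7,"gripper":25},{"tx":0,"ty":0,"tz":0,"rx":0,"ry":0,"rz":7,"gripper":25},{"tx":0,"ty":0,"tz":0,"rx":0,"ry":0,"rz":7,"gripper":25},{"tx":0,"ty":0,"tz":0,"rx":0,"ry":0,"rz":7,"gripper":25}])

```text
time: 15.05
tcp_pos: [0.666, 0.171, 0.3769]
ee_rot: [[0.472, -0.882, -0.005], [-0.882, -0.472, 0.013], [-0.014, -0.001, -1.0]]
contact_force: [0.1, -0.6, -1.5]
opening: 0.0356
```

```bash
python3 - <<'E'
from h import *
from workcell import *
s=get_state();print(s["joint_positions"].round(3))
p=np.radians(-75);x=np.array([np.cos(p),np.sin(p),0]);y=np.array([0,0,-1.]);R=np.stack([x,y,np.cross(x,y)],1);print(R.round(2))
plan(s,[.62,.1,.33],R)
E
```

```text
[-0.055  0.498 -0.444  0.963  0.195  1.719 -1.502]
[[ 0.26  0.    0.97]
 [-0.97  0.    0.26]
 [ 0.   -1.    0.  ]]
t 15.05 tcp [0.666  0.171  0.3769] open 35.6 F [ 0.1 -0.6 -1.5]
shift mm [41.6 74.1 46.3] rot deg [89.6 10.9  9.7]
```

Emit:
servo_tool(steps=[{"tx":0,"ty":0,"tz":0,"rx":0,"ry":0,"rz":6.5,"gripper":25},{"tx":0,"ty":0,"tz":0,"rx":0,"ry":0,"rz":6.5,"gripper":25},{"tx":0,"ty":0,"tz":0,"rx":7,"ry":0,"rz":0,"gripper":25},{"tx":0,"ty":0,"tz":0,"rx":7,"ry":0,"rz":0,"gripper":25},{"tx":0,"ty":0,"tz":0,"rx":7,"ry":0,"rz":0,"gripper":25},{"tx":0,"ty":0,"tz":0,"rx":7,"ry":0,"rz":0,"gripper":25},{"tx":0,"ty":0,"tz":0,"rx":7,"ry":0,"rz":0,"gripper":25},{"tx":0,"ty":0,"tz":0,"rx":7,"ry":0,"rz":0,"gripper":25}])

```text
time: 15.72
tcp_pos: [0.6657, 0.1726, 0.3714]
ee_rot: [[0.241, -0.723, 0.647], [-0.97, -0.166, 0.177], [-0.021, -0.671, -0.741]]
contact_force: [0.5, 1.4, -0.5]
opening: 0.0351
```

```bash
python3 - <<'E'
from h import *
from workcell import *
s=get_state();print(s["joint_positions"].round(3))
p=np.radians(-75);x=np.array([np.cos(p),np.sin(p),0]);y=np.array([0,0,-1.]);R=np.stack([x,y,np.cross(x,y)],1)
plan(s,s["tcp_pos"],R)
E
```

```text
[ 0.122 -0.044 -0.45   1.777  0.043  0.671 -1.692]
t 15.72 tcp [0.6657 0.1726 0.3714] open 35.1 F [ 0.5  1.4 -0.5]
shift mm [0. 0. 0.] rot deg [47.8 -0.5 -1.5]
```

Joint 6 is heading to its limit at this height, so I'll raise the tool while tilting.

Emit:
servo_tool(steps=[{"tx":0,"ty":-20,"tz":-22,"rx":0,"ry":0,"rz":-1,"gripper":25},{"tx":0,"ty":-20,"tz":-22,"rx":0,"ry":0,"rz":0,"gripper":25},{"tx":0,"ty":-20,"tz":-22,"rx":0,"ry":0,"rz":0,"gripper":25},{"tx":0,"ty":-20,"tz":-20,"rx":4,"ry":0,"rz":0,"gripper":25},{"tx":0,"ty":-22,"tz":-17,"rx":5,"ry":0,"rz":0,"gripper":25},{"tx":0,"ty":-24,"tz":-14,"rx":5,"ry":0,"rz":0,"gripper":25},{"tx":0,"ty":-26,"tz":-10,"rx":5,"ry":0,"rz":0,"gripper":25},{"tx":0,"ty":-26,"tz":-8,"rx":5,"ry":0,"rz":0,"gripper":25}])

```text
time: 16.38
tcp_pos: [0.6696, 0.1735, 0.5636]
ee_rot: [[0.255, -0.42, 0.871], [-0.967, -0.11, 0.23], [-0.001, -0.901, -0.434]]
contact_force: [0.6, 0.5, -1.0]
opening: 0.0359
```

```bash
python3 - <<'E'
from h import *
from workcell import *
s=get_state();print(s["joint_positions"].round(3))
p=np.radians(-75);x=np.array([np.cos(p),np.sin(p),0]);y=np.array([0,0,-1.]);R=np.stack([x,y,np.cross(x,y)],1)
plan(s,s["tcp_pos"],R)
E
```

```text
[ 0.123 -0.24  -0.391  1.76  -0.086  0.482 -1.577]
t 16.38 tcp [0.6696 0.1735 0.5636] open 35.9 F [ 0.6  0.5 -1. ]
shift mm [0. 0. 0.] rot deg [25.7 -0.2 -0.1]
```

Emit:
servo_tool(steps=[{"tx":0,"ty":-12,"tz":24,"rx":0,"ry":0,"rz":0,"gripper":25},{"tx":0,"ty":-12,"tz":24,"rx":0,"ry":0,"rz":0,"gripper":25},{"tx":0,"ty":-12,"tz":24,"rx":4,"ry":0,"rz":0,"gripper":25},{"tx":0,"ty":-10,"tz":24,"rx":4,"ry":0,"rz":0,"gripper":25},{"tx":0,"ty":-8,"tz":20,"rx":4,"ry":0,"rz":0,"gripper":25},{"tx":0,"ty":-6,"tz":15,"rx":4,"ry":0,"rz":0,"gripper":25},{"tx":0,"ty":-3,"tz":10,"rx":4,"ry":0,"rz":0,"gripper":25},{"tx":0,"ty":0,"tz":0,"rx":0,"ry":0,"rz":0,"gripper":25}])

```text
time: 17.05
tcp_pos: [0.793, 0.198, 0.5834]
ee_rot: [[0.237, -0.191, 0.952], [-0.971, -0.053, 0.231], [0.007, -0.98, -0.199]]
contact_force: [0.1, 0.1, -1.3]
opening: 0.0352
```

```bash
python3 - <<'E'
from h import *
from workcell import *
s=get_state();print(s["joint_positions"].round(3))
p=np.radians(-75);x=np.array([np.cos(p),np.sin(p),0]);y=np.array([0,0,-1.]);R=np.stack([x,y,np.cross(x,y)],1)
plan(s,s["tcp_pos"],R)
E
```

```text
[ 0.115  0.005 -0.456  1.68   0.861  0.134 -2.439]
t 17.05 tcp [0.793  0.198  0.5834] open 35.2 F [ 0.1  0.1 -1.3]
shift mm [0. 0. 0.] rot deg [11.5 -1.3  0.2]
```

Emit:
servo_tool(steps=[{"tx":0,"ty":-15,"tz":-3,"rx":0,"ry":0,"rz":0,"gripper":25},{"tx":0,"ty":-15,"tz":-3,"rx":0,"ry":0,"rz":0,"gripper":25},{"tx":0,"ty":-15,"tz":-3,"rx":0,"ry":0,"rz":0,"gripper":25},{"tx":0,"ty":-15,"tz":-3,"rx":0,"ry":0,"rz":0,"gripper":25},{"tx":0,"ty":-15,"tz":-3,"rx":0,"ry":0,"rz":0,"gripper":25},{"tx":0,"ty":-15,"tz":-3,"rx":0,"ry":0,"rz":0,"gripper":25},{"tx":0,"ty":0,"tz":0,"rx":0,"ry":0,"rz":0,"gripper":25},{"tx":0,"ty":0,"tz":0,"rx":0,"ry":0,"rz":0,"gripper":25}])

```text
time: 17.72
tcp_pos: [0.786, 0.2071, 0.6744]
ee_rot: [[0.253, -0.206, 0.945], [-0.968, -0.061, 0.245], [0.007, -0.977, -0.215]]
contact_force: [0.1, -0.1, -2.5]
opening: 0.0352
```

```bash
python3 - <<'E'
from h import *
from workcell import *
s=get_state();print(s["joint_positions"].round(3))
p=np.radians(-75);x=np.array([np.cos(p),np.sin(p),0]);y=np.array([0,0,-1.]);R=np.stack([x,y,np.cross(x,y)],1)
plan(s,s["tcp_pos"],R);print(s["ee_rot"].round(3))
E
```

```text
[ 0.118 -0.006 -0.466  1.492  0.299  0.315 -1.872]
t 17.72 tcp [0.786  0.2071 0.6744] open 35.2 F [ 0.1 -0.1 -2.5]
shift mm [0. 0. 0.] rot deg [12.4 -0.4  0.3]
[[ 0.253 -0.206  0.945]
 [-0.968 -0.061  0.245]
 [ 0.007 -0.977 -0.215]]
```

Emit:
servo_tool(steps=[{"tx":0,"ty":-15,"tz":-3,"rx":0,"ry":0,"rz":0,"gripper":25},{"tx":0,"ty":-15,"tz":-3,"rx":0,"ry":0,"rz":0,"gripper":25},{"tx":0,"ty":-15,"tz":-2,"rx":3,"ry":0,"rz":0,"gripper":25},{"tx":0,"ty":-15,"tz":-2,"rx":3,"ry":0,"rz":0,"gripper":25},{"tx":0,"ty":-10,"tz":0,"rx":3,"ry":0,"rz":0,"gripper":25},{"tx":0,"ty":-5,"tz":0,"rx":3,"ry":0,"rz":0,"gripper":25},{"tx":0,"ty":0,"tz":0,"rx":0,"ry":0,"rz":0,"gripper":25},{"tx":0,"ty":0,"tz":0,"rx":0,"ry":0,"rz":0,"gripper":25}])

```text
time: 18.38
tcp_pos: [0.7873, 0.2119, 0.74]
ee_rot: [[0.258, -0.026, 0.966], [-0.966, -0.015, 0.258], [0.008, -1.0, -0.029]]
contact_force: [0.3, -1.0, -1.0]
opening: 0.0355
```

```bash
python3 - <<'E'
from h import *
from workcell import *
s=get_state();print(s["joint_positions"].round(3),s["qd"].round(3))
print("hole tilt deg",np.degrees(np.arccos(-s["ee_rot"][2,1])),"centre z",(s["tcp_pos"]+s["ee_rot"]@[0,0,-.02])[2],"open",s["opening"],"F",s["contact_force"],"t",s["time"])
for n in["scene","wrist","top"]: cv2.imwrite(f"pics/{n}_end.png",grab_frame(n)["color"])
E
```

```text
[ 0.138 -0.018 -0.485  1.5    0.634  0.145 -2.203] [ 0.005 -0.001 -0.005  0.036  0.074 -0.013 -0.08 ]
hole tilt deg 1.7004086531018914 centre z 0.7405266548721269 open 0.03554318771150062 F [ 0.34917791 -1.01473224 -1.00806539] t 18.3833
```

View pics/scene_end.png

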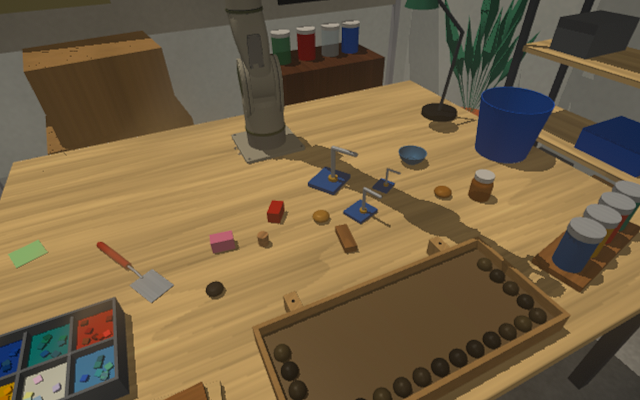

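View pics/wrist_end.png

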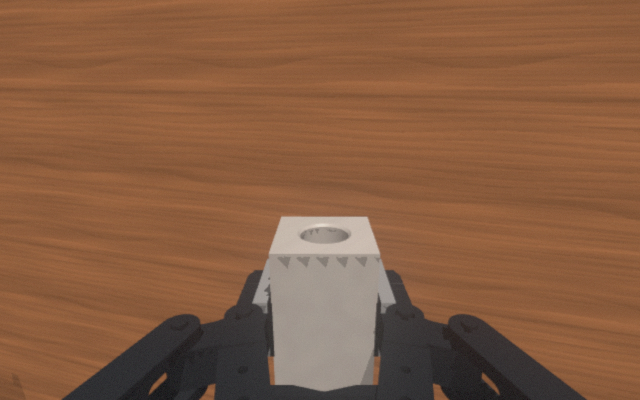

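The hole at (325,235) faces up in the unchanged grip, and the scene shows the bystanders where they were. Letting it settle.

Emit:
servo_tool(steps=[{"tx":0,"ty":0,"tz":0,"rx":0,"ry":0,"rz":0,"gripper":25},{"tx":0,"ty":0,"tz":0,"rx":0,"ry":0,"rz":0,"gripper":25},{"tx":0,"ty":0,"tz":0,"rx":0,"ry":0,"rz":0,"gripper":25},{"tx":0,"ty":0,"tz":0,"rx":0,"ry":0,"rz":0,"gripper":25},{"tx":0,"ty":0,"tz":0,"rx":0,"ry":0,"rz":0,"gripper":25},{"tx":0,"ty":0,"tz":0,"rx":0,"ry":0,"rz":0,"gripper":25},{"tx":0,"ty":0,"tz":0,"rx":0,"ry":0,"rz":0,"gripper":25},{"tx":0,"ty":0,"tz":0,"rx":0,"ry":0,"rz":0,"gripper":25}])

```text
time: 19.2
tcp_pos: [0.7874, 0.2119, 0.7413]
ee_rot: [[0.258, -0.027, 0.966], [-0.966, -0.013, 0.258], [0.006, -1.0, -0.029]]
contact_force: [0.5, 0.1, -0.2]
opening: 0.0356
```

```bash
python3 - <<'E'
from h import *
from workcell import *
s=get_state();print(s["qd"].round(3),s["tcp_pos"],"tilt",np.degrees(np.arccos(min(1,-s["ee_rot"][2,1]))),s["opening"],s["time"])
if abs(s["qd"]).max()<.05: print(job_done())
E
```

```text
[ 0.     0.     0.001 -0.001 -0.004  0.001  0.004] [0.78735908 0.21190461 0.74130271] tilt 1.7062356744884608 0.03561298507392027 19.2
the job is handed in; nothing more can be done
None
```

I picked the white block off the puck and slipped its drilled end about 26 mm over the middle-sized pin. I then drew it straight off, turned the hole up and handed the job in at 19.2 s. The wrist force read about 0 to 1 N at each check while the pin was in the hole.

- **At hand-in:** the hole axis was about 1.7° from vertical, the block's centre about 0.74 m up and far from the pin. Joint speeds were near zero and the fingers held steady at 35.6 mm.
- **Last pictures:** these were taken just before the final settling pause. The wrist view showed the hole facing up in the grip. In the scene view the pebbles and other things looked unmoved; I judged that by eye and did not measure it.
- **How the hole was found:** I first saw it in the wrist view, and the slip over the pin then confirmed it.
- **Problems on the way:** the first move call was refused because its rows lacked some values. The final tilt ran close to a joint limit, so I finished much higher than the 20 cm asked. No check failed or disagreed.

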